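Turn the cover leaf of the laundry caddy over to the other well

TASK

The cover leaf of the plywood laundry caddy lies, flat or a little ajar, over the right-hand well (seen from the robot) with the washing tablets. With fingertips only, never pinching it between the fingers, push the leaf up by its overhanging free edge, turn it right over its spine without flinging it, and press it down until it lies flat over the left-hand well. Leave the bottle, jar, cup and soap bar standing where they are.

Things in the scene. Friction and masses are not known exactly. Their poses are not given: they have to be found in the camera images.
- caddy: Open plywood tray fixed to the worktop, 170 (x, along the spine) x 216 (y) x 62 mm high, 8 mm walls. Origin: centre of its underside, on the worktop; z up. The hinge spine runs along its x axis over the middle; the well at its -y side (right, seen from the robot) is lined blue and holds small tablets, the well at +y (left) is empty and grey.
- spine_mid (a point): Middle of the hinge axis, 66 mm above the worktop, straight above the caddy's origin; the axis runs along the caddy's x.
- leaf (a joint): Turn of the cover leaf about the spine, rad: 0 lies flat over the -y (right) well, pi/2 stands upright, pi (the stop) lies flat over the +y (left) well. It starts between 0 and 0.3. The hinge is stiff: the leaf stays at any angle where it is left; about 2 N at the free edge turns it. The leaf weighs about 0.12 kg.
- leaf_edge (a point): Middle of the leaf's free edge at mid-thickness, 150 mm from the hinge axis; moves with the leaf. The leaf is a plywood panel 146 mm long along the spine, 8 mm thick, centred on the hinge axis' plane, thinning to a bare 4 mm edging in its outer 6 mm; blue face (leaf_c1) up at the start, white face (leaf_c2) down. Lying flat it overhangs the caddy's outer wall by 42 mm, with 62 mm of free height above the worktop beneath.
- bottle: Bystander: orange bottle with black cap, 64 mm across, 165 mm high, loose, upright. Origin: centre of its underside.
- jar: Bystander: green jar with wooden cap, 68 mm across, 100 mm high, loose, upright. Origin: centre of its underside.
- scoop: Bystander: white measuring cup, 66 mm across, 70 mm high, loose, upright. Origin: centre of its underside.
- soap: Bystander: yellow soap bar, 75 x 50 x 28 mm, loose. Origin: centre of its underside.

How it is judged:
By the outcome, as a careful person would: the job done as asked, in the order asked, and still so for the second after the job is handed in, with the robot touching nothing.
It also fails if it takes over 45 s, if anything falls off the work surface, if the arm or the gripper's body presses on something with over 40 N, if the wrist force passes 120 N, or if a joint passes its speed limit or range.

ROBOT

A 6-joint arm with a two-finger parallel gripper is mounted at the origin on the work surface. World frame = base frame: x ahead of the robot, y to its left, z up, the work surface at z = 0. Lengths are in m, angles in degrees, forces in N, time in s.
With the tool pointing down it reaches from about 0.375 to 0.975 m from the base axis. Payload 3.8 kg.
Tool frame: the origin (TCP) lies on the centre line of the jaws, within the pads' length; the fingertips stand 17 mm ahead of it and the grasp point (between the pads) lies 2 mm behind it (arm.nose_length is the distance from the TCP to the fingertips, in m); z points along the fingers, y is the direction in which the jaws open and shut (so a half turn about z gives the same grasp; the last joint's range is limited). The gripper opens to 88 mm and grips with 3 to 60 N. Pads are 18 mm wide; open, the fingers measure 123 mm over their backs; the gripper's body (75 mm by 187 mm) begins 45 mm behind the grasp point.
Start: joints at [-67.202, 15.12, 91.902, -0, 72.978, -2.114], TCP at [0.284, -0.612, 0.227] pointing down, gripper open.
Joint ranges: [-150.88, 150.88], [-54.13, 125.18], [17.81, 147.31], [-75.09, 255.09], [0, 152.58], [-146.25, 146.25]. Speed limits (degrees/s): [147.25, 147.25, 180, 180, 180, 180].

INTERFACE

Orientations are given as a 3x3 rotation matrix whose columns are the frame's x, y, z axes.
In Python, from rig import arm gives the robot as it stands.
- The arm moves only by the shell command python3 -m jog 'ROWS' [OPENING]. ROWS is a JSON object of lists of equal length, an entry for each row: "dp": the shift along the tool's x, y, z in mm, a list of three; "spin": the turn about the tool's z in degrees. A call has exactly 8 rows; each row shifts and turns the commanded pose from where the row before left it, along the tool's axes as they then stand; what a row does not reach is not made up. A row lasts 1/12 s, in which the tool goes at most 41.7 mm and 7.16 degrees, less where a joint would pass 70% of its speed; a pose out of reach is approached as far as the arm can. A call is refused whole if a number of a shift passes 41.7 or a number of a turn 7.16, either way. A call with a gripper value outside its range is refused whole. OPENING is the finger opening in mm, from 0 to 88.1, set as the call begins (- or left out, the last holds). The fingers move at their own pace and stop on an object; the grip force is fixed at half the most. Time passes only in rows, so rows that do not move let the fingers close, or fill a call up. It gives the time, the measured TCP pose, the force and the opening at its end, in the units of the state.
- arm.get_state(): the state, without advancing time (a new reading comes with each control period).
- arm.snapshot(name): name is "scene" or "top" or "wrist"; returns a dict with "pixels" (400x640x3 uint8, red, green, blue), "fx", "fy", "cx", "cy" (pixels), "camera_from_world" (4x4, takes a point from world to camera coordinates). Camera axes: x right, y down, z forward; pixel columns grow to the right and rows downward; lengths in m; the calibration is good to about 2 mm. A picture is of the moment at which its call begins. There is no depth.
- arm.job_done(): hands the job in, once; it reports no verdict.
The state is a dict: "t": time; "joint_positions": joint angles; "joint_vel": joint speeds; "tau": joint torques, N m; "tool_pos": TCP position; "eef_rot": TCP orientation; "force": force on the tool from outside, world axes, zero at the start; "torque": the same for the moment, N m; "grip_width": opening from 0.0 (shut) to 1.0 (fully open).
Only numpy, scipy, OpenCV 4.12 (cv2) and the standard library are available. Lean on these libraries where they do the work, as an engineer would, in place of code of your own. Each camera call takes 0.05 s, during which the arm holds its last target. There are 200 camera calls.

## Working session

There is one attempt and no reset: what is moved stays moved. The work goes in short steps, Python scripts to look and compute and a shell command to move; the robot and the scene stay as the last step left them, time stands still between calls to the robot, and variables do not carry over. Pictures are saved under pics/ and viewed, about 8 in all and at most 12, crops included, and the job is handed in when it is done.

```bash
mkdir -p pics; python3 - <<'E'
from rig import arm
import cv2
for n in("scene","top"):
    s=arm.snapshot(n); cv2.imwrite(f"pics/{n}0.png",s["pixels"][:,:,::-1]); print(n,s["fx"],s["cx"],s["cy"],s["camera_from_world"].round(4).tolist() if hasattr(s["camera_from_world"],'round') else s["camera_from_world"])
st=arm.get_state();print(st)
E
ls
```

```text
scene 361.9647255515819 317.66379304472696 204.27679027482895 [[-0.6366, 0.7708, -0.0231, 0.3067], [0.4181, 0.3199, -0.8502, -0.2257], [-0.648, -0.5509, -0.526, 1.285], [0.0, 0.0, 0.0, 1.0]]
top 382.49262745765986 331.03402326741724 203.15132298254863 [[0.0253, -0.9997, -0.0016, 0.1057], [-0.9792, -0.0245, -0.2012, 0.6136], [0.2011, 0.0067, -0.9795, 0.7565], [0.0, 0.0, 0.0, 1.0]]
{'t': 0.1, 'joint_positions': array([-6.72027323e+01,  1.51641666e+01,  9.19717090e+01, -1.41352125e-03,
        7.29754444e+01, -2.11446567e+00]), 'joint_vel': array([-0.04952855, -0.149382  , -0.05897254, -0.10465974, -0.10815754,
       -0.00078977]), 'tau': array([ 2.90745111e-04, -5.03615892e+01, -3.58072400e+01,  7.30022136e-02,
        2.33233441e-02, -5.12301779e-05]), 'tool_pos': array([ 0.28406438, -0.61161136,  0.22533667]), 'eef_rot': array([[ 9.06954740e-01,  4.21227373e-01, -7.74564671e-04],
       [ 4.21228083e-01, -9.06952990e-01,  1.78198191e-03],
       [ 4.81258134e-05, -1.94244533e-03, -9.99998112e-01]]), 'force': array([ 0.06997975, -0.33142259, -0.06917196]), 'torque': array([-0.0056098 , -0.0488336 , -0.01733387]), 'grip_width': 1.0005629366353763}
pics
```

View pics/scene0.png

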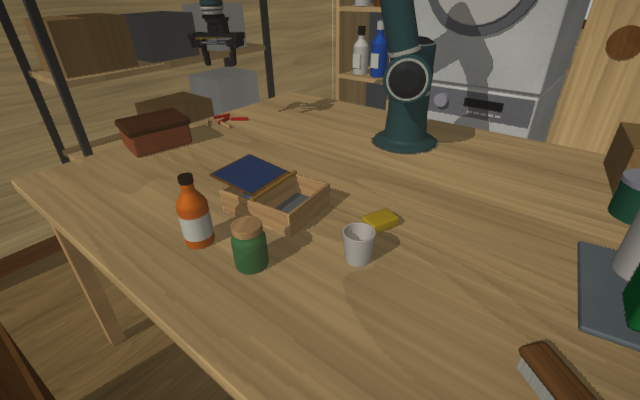

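View pics/top0.png

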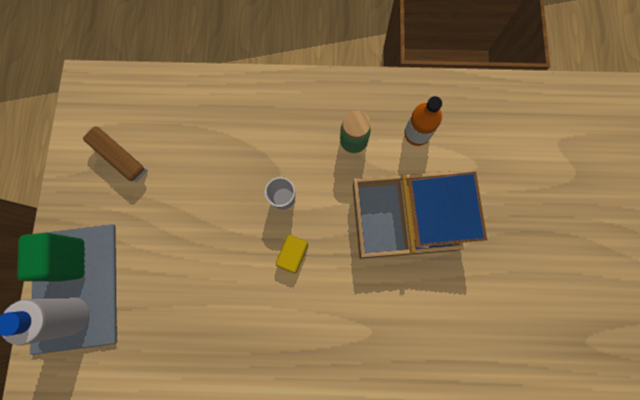

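The scene view shows the leaf (blue) slightly ajar around (250,173). In the top view the caddy spans cols 354–463, rows 175–257, with the leaf at 411–486. The bottle (420,125) and jar (355,133) are on its far side, the cup at (280,193) and the soap at (292,254). I'll enlarge both views for measuring.

```bash
python3 - <<'E'
import cv2
a=cv2.imread("pics/top0.png")[85:275,345:495]; cv2.imwrite("pics/c1.png",cv2.resize(a,None,fx=4,fy=4,interpolation=cv2.INTER_CUBIC)[200:,:])
b=cv2.imread("pics/scene0.png")[145:245,205:335]; cv2.imwrite("pics/c2.png",cv2.resize(b,None,fx=6,fy=6,interpolation=cv2.INTER_CUBIC))
E
```

```text
(no output)
```

View pics/c1.png

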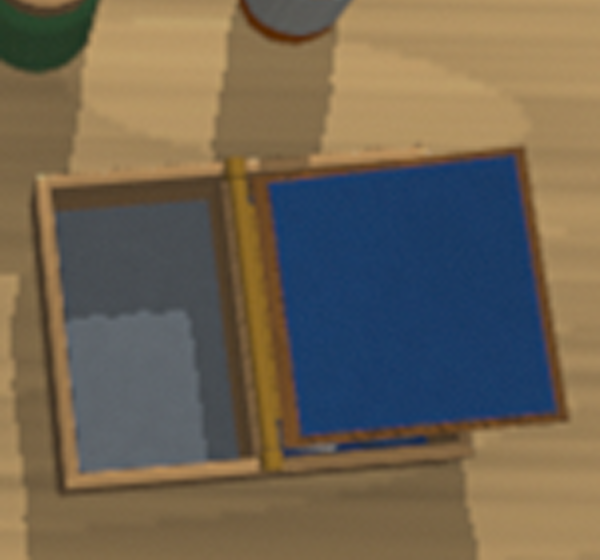

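View pics/c2.png

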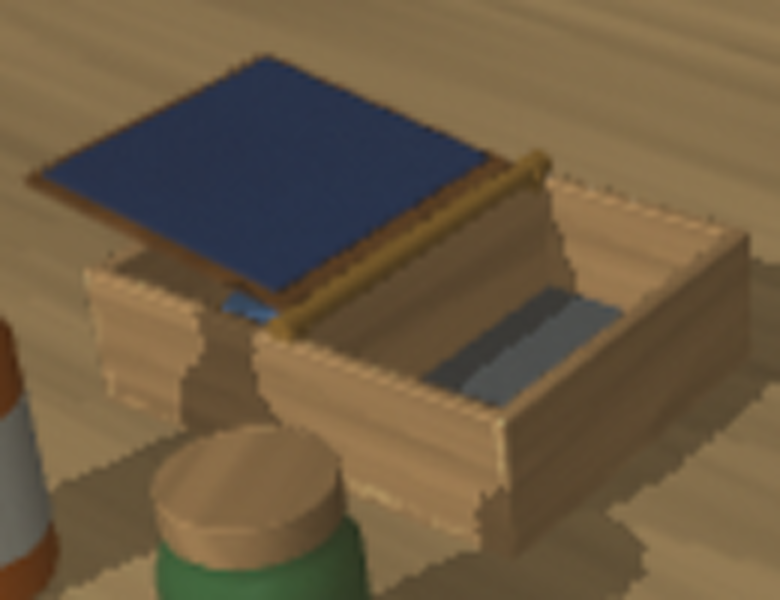

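The top crop shows the tray's rim corners, the brass spine and the free leaf corners at (523,148) and (567,418). The scene crop shows the same, with leaf corners at (28,180) and (265,57). Next I'll fit the pose and the leaf angle.

```bash
cat >h.py <<'E'
from rig import arm
import numpy as np
from scipy.optimize import least_squares
def proj(s,P):
    T=np.array(s["camera_from_world"]);p=np.atleast_2d(P)@T[:3,:3].T+T[:3,3]
    return np.c_[s["fx"]*p[:,0]/p[:,2]+s["cx"],s["fy"]*p[:,1]/p[:,2]+s["cy"]]
def caddy(q,L):
    c,s=np.cos(q[2]),np.sin(q[2]);return np.asarray(L)@np.array([[c,s,0],[-s,c,0],[0,0,1]])+[q[0],q[1],0]
def leafpt(th,x,r,n=0): # r from axis, n normal offset (blue side +)
    return [x,-r*np.cos(th)+n*np.sin(th)*1,.066+r*np.sin(th)+n*np.cos(th)]
def ray(s,uv,z):
    T=np.array(s["camera_from_world"]);R=T[:3,:3];o=-R.T@T[:3,3]
    d=R.T@np.array([(uv[0]-s["cx"])/s["fx"],(uv[1]-s["cy"])/s["fy"],1]);return o+d*(z-o[2])/d[2]
E
python3 - <<'E'
from h import *
S,T=arm.snapshot("scene"),arm.snapshot("top")
rim=lambda a,b:[a*.085,b*.108,.062]
tp=[((38,180),rim(1,1)),((65,490),rim(-1,1)),((470,457),rim(-1,-1)),((523,148),1),((567,418),-1)]
sp=[((505,420),rim(1,1)),((748,237),rim(-1,1)),((90,270),rim(1,-1)),((28,180),1),((265,57),-1)]
def f(q):
    r=[]
    for cam,pts,k,o in((T,tp,4,(345,135)),(S,sp,6,(205,145))):
        for uv,l in pts:
            u=(np.array(uv)+.5)/k-.5+o
            P=leafpt(q[3],l*.073,.15,.002) if isinstance(l,int) else l
            r.append(proj(cam,caddy(q,[P]))[0]-u)
    return np.ravel(r)
s=least_squares(f,[.5,-.1,0,.2]);print(s.x,np.degrees(s.x[2:]),s.fun.round(1).reshape(-1,4))
for n,uv in dict(bottlebase=(418,140),jarbase=(354,147)).items():print(n,ray(T,uv,0))
for n,uv,z in (("bottletop",(434,104),.165),("jartop",(356,119),.1),("cup",(280,188),.07),("soap",(292,252),.028)):print(n,ray(T,uv,z))
E
```

```text
[ 0.59346314 -0.04191258  0.10641506  0.13058633] [6.09713407 7.48204549] [[-1.  -1.  -0.1  0.1]
 [ 1.5 -0.1  0.1 -0.3]
 [ 0.3  1.1  0.3  0.9]
 [ 1.3 -0.9 -1.   0.4]
 [-0.3  0.2  0.5 -0.1]]
bottlebase [ 0.78271335 -0.08214389  0.        ]
jarbase [0.76133805 0.07039544 0.        ]
bottletop [ 0.79432409 -0.07744944  0.165     ]
jartop [0.78798073 0.07219449 0.1       ]
cup [0.63959189 0.23105976 0.07      ]
soap [0.50724291 0.20356357 0.028     ]
```

Fit: caddy at (0.593, -0.042), yaw 6.1°, leaf at 7.5° (edge at z≈0.085), residuals about 1 px. The bottle (0.79,-0.08) and jar (0.775,0.07) are clear of the plan. The tool stays vertical. I'll close the fingers, stand off the free edge, align tool x to caddy +y, and roll the edge up its arc with the fingertip side.

```bash
python3 -m jog '{"dp":[[28.6,-12.6,0],[28.6,-12.6,0],[28.6,-12.6,0],[28.6,-12.6,0],[28.6,-12.6,0],[28.6,-12.6,0],[28.6,-12.6,0],[28.6,-12.6,0]],"spin":[0,0,0,0,0,0,0,0]}' 0 && python3 -m jog '{"dp":[[28.6,-12.6,0],[28.6,-12.6,0],[28.6,-12.6,0],[28.6,-12.6,0],[28.6,-12.6,0],[28.6,-12.6,0],[28.6,-12.6,0],[28.6,-12.6,0]],"spin":[0,0,0,0,0,0,0,0]}' && python3 -m jog '{"dp":[[0,0,0],[0,0,0],[0,0,0],[0,0,0],[0,0,0],[0,0,0],[0,0,0],[0,0,0]],"spin":[-7.1,-7.1,-7.1,-7.1,-7.1,-7.1,-7.1,-7.1]}' && python3 -m jog '{"dp":[[0,0,0],[0,0,0],[0,0,0],[0,0,0],[0,0,0],[0,0,0],[0,0,0],[0,0,0]],"spin":[-7.1,-7.1,0,0,0,0,0,0]}'
cat >>h.py <<'E'
Q=[.5935,-.0419,.1064]
def loc():
    st=arm.get_state();p=caddy([0,0,-Q[2]],[st["tool_pos"]-[Q[0],Q[1],0]])[0]
    f=caddy([0,0,-Q[2]],[st["force"]])[0];R=st["eef_rot"]
    print("t %.2f local TCP mm"%st["t"],(p*1e3).round(1),"force",f.round(1),"yaw",np.degrees(np.arctan2(R[1,0],R[0,0])-Q[2]).round(1),"grip",round(st["grip_width"],2))
E
python3 -c "from h import *;loc()"
```

```text
t: 0.87
tool_pos: [0.4501, -0.4231, 0.2264]
eef_rot: [[0.907, 0.421, -0.0], [0.421, -0.907, 0.0], [-0.0, -0.0, -1.0]]
force: [0.1, -0.6, 0.1]
grip_width: 0.42
t: 1.53
tool_pos: [0.6151, -0.2352, 0.2263]
eef_rot: [[0.907, 0.421, -0.0], [0.421, -0.907, 0.0], [-0.0, -0.0, -1.0]]
force: [0.1, 0.5, -0.2]
grip_width: 0.005
t: 2.2
tool_pos: [0.6142, -0.2365, 0.2262]
eef_rot: [[0.138, 0.99, -0.001], [0.99, -0.138, 0.0], [0.0, -0.001, -1.0]]
force: [-0.4, 0.6, -0.3]
grip_width: 0.004
t: 2.87
tool_pos: [0.6144, -0.2366, 0.2265]
eef_rot: [[-0.102, 0.995, -0.0], [0.995, 0.102, 0.0], [0.0, -0.0, -1.0]]
force: [-0.5, -0.2, 0.8]
grip_width: 0.006
t 2.87 local TCP mm [ 1.000e-01 -1.958e+02  2.265e+02] force [-0.5 -0.1  0.8] yaw 89.8 grip 0.01
```

```bash
python3 -m jog '{"dp":[[0,0,19.8],[0,0,19.8],[0,0,19.8],[0,0,19.8],[0,0,19.8],[0,0,19.8],[0,0,19.8],[0,0,19.8]],"spin":[0,0,0,0,0,0,0,0]}' >/dev/null; python3 -m jog '{"dp":[[8,0,0],[8,0,0],[8,0,0],[4,0,0],[4,0,0],[0,0,0],[0,0,0],[0,0,0]],"spin":[0,0,0,0,0,0,0,0]}'>/dev/null; python3 -c "from h import *;loc()"; python3 -m jog '{"dp":[[1,0,0],[1,0,0],[1,0,0],[1,0,0],[0,0,0],[0,0,0],[0,0,0],[0,0,0]],"spin":[0,0,0,0,0,0,0,0]}'>/dev/null; python3 -c "from h import *;loc()"
python3 - <<'E'
from h import *
import cv2
a=arm.snapshot("scene")["pixels"][110:235,190:350,::-1];cv2.imwrite("pics/a1.png",cv2.resize(a,None,fx=4,fy=4))
E
```

```text
t 4.20 local TCP mm [   0.7 -164.    68.8] force [ 1.2  0.3 -0.6] yaw 89.8 grip 0.0
t 4.87 local TCP mm [   0.2 -160.3   68.1] force [ 0.1 -3.5 -1.1] yaw 89.8 grip 0.0
```

View pics/a1.png

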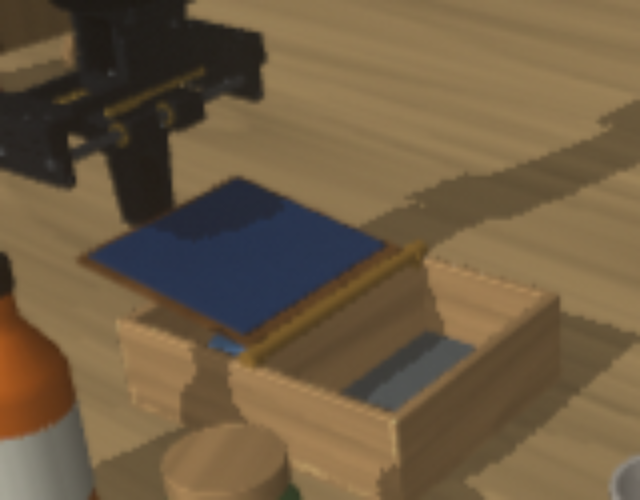

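The fingertips touch the free edge (at about (150,215) in the crop) with -3.5 N. I'll press in slightly and roll upward.

```bash
python3 -m jog '{"dp":[[1,0,0],[1,0,-1],[1,0,-2],[0.6,0,-3],[0.6,0,-3],[0.6,0,-3],[0,0,0],[0,0,0]],"spin":[0,0,0,0,0,0,0,0]}'>/dev/null; python3 - <<'E'
from h import *
import cv2
loc()
a=arm.snapshot("scene")["pixels"][110:235,190:350,::-1];cv2.imwrite("pics/a2.png",cv2.resize(a,None,fx=4,fy=4))
E
```

```text
t 5.58 local TCP mm [   0.4 -157.7   81.4] force [-1.9 -9.7  1.9] yaw 89.8 grip 0.0
```

View pics/a2.png

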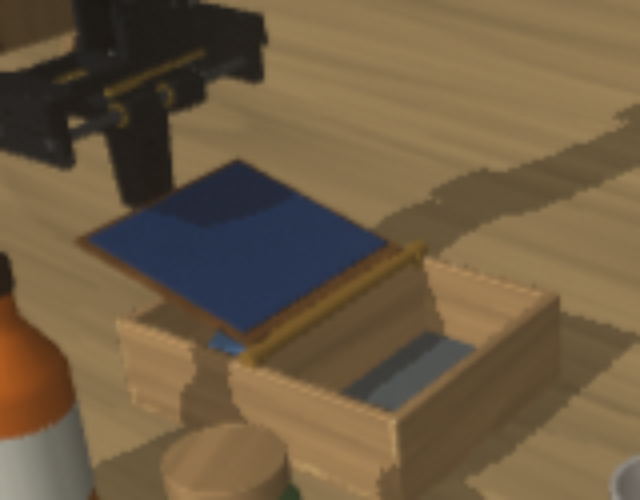

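The leaf edge followed the fingertip up with a 10 N push. I'll continue along the arc.

```bash
python3 -m jog '{"dp":[[1.5,0,-4.6],[1.5,0,-4.6],[1.5,0,-4.6],[1.5,0,-4.6],[2.7,0,-5.9],[2.7,0,-5.9],[2.7,0,-5.9],[2.7,0,-5.9]],"spin":[0,0,0,0,0,0,0,0]}'>/dev/null; python3 -c "from h import *;loc()"; python3 -m jog '{"dp":[[3.6,0,-5.4],[3.6,0,-5.4],[3.6,0,-5.4],[3.6,0,-5.4],[4.6,0,-4.6],[4.6,0,-4.6],[4.6,0,-4.6],[4.6,0,-4.6]],"spin":[0,0,0,0,0,0,0,0]}'>/dev/null;  python3 - <<'E'
from h import *
import cv2
loc()
a=arm.snapshot("scene")["pixels"][80:235,170:350,::-1];cv2.imwrite("pics/a3.png",cv2.resize(a,None,fx=3,fy=3))
E
```

```text
t 6.30 local TCP mm [   0.4 -141.   123.9] force [-2.3 -8.5  2.3] yaw 89.8 grip 0.01
t 6.97 local TCP mm [   0.8 -106.4  163.8] force [-0.9 -4.3  2.7] yaw 89.8 grip 0.01
```

View pics/a3.png

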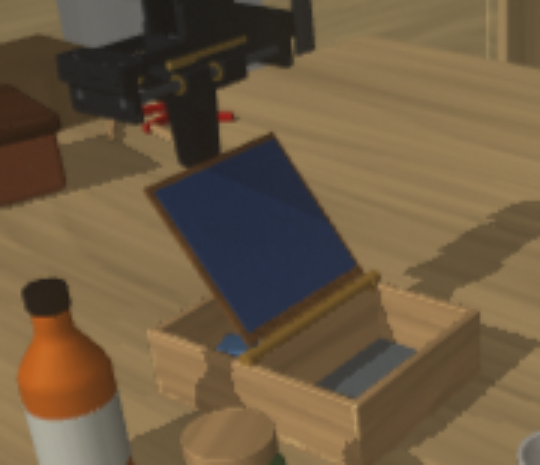

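The leaf stands at about 50° with the fingertip behind its edge. I'll continue to upright.

```bash
python3 -m jog '{"dp":[[5.3,0,-3.8],[5.3,0,-3.8],[5.3,0,-3.8],[5.3,0,-3.7],[5.9,0,-2.8],[5.9,0,-2.8],[5.9,0,-2.8],[5.9,0,-2.8]],"spin":[0,0,0,0,0,0,0,0]}'>/dev/null; python3 -c "from h import *;loc()"; python3 -m jog '{"dp":[[6.3,0,-1.7],[6.3,0,-1.7],[6.3,0,-1.7],[6.3,0,-1.7],[6.5,0,-0.6],[6.5,0,-0.6],[6.5,0,-0.6],[6.5,0,-0.6]],"spin":[0,0,0,0,0,0,0,0]}'>/dev/null; python3 -c "from h import *;loc()"
python3 -m jog '{"dp":[[5,0,0],[5,0,0],[5,0,0.5],[5,0,0.5],[5,0,1],[5,0,1],[5,0,1.2],[5,0,1.2]],"spin":[0,0,0,0,0,0,0,0]}'>/dev/null; python3 - <<'E'
from h import *
import cv2
loc()
a=arm.snapshot("scene")["pixels"][80:235,170:350,::-1];cv2.imwrite("pics/a4.png",cv2.resize(a,None,fx=3,fy=3))
E
```

```text
t 7.68 local TCP mm [ 1.000e-01 -5.940e+01  1.879e+02] force [ 0.6 -1.  -0.5] yaw 89.8 grip 0.01
t 8.35 local TCP mm [  0.6  -8.7 197.5] force [ 0.  -1.7 -1.2] yaw 89.8 grip 0.0
t 9.02 local TCP mm [  1.   31.1 192.3] force [-0.5 -1.1  0.9] yaw 89.8 grip 0.01
```

View pics/a4.png

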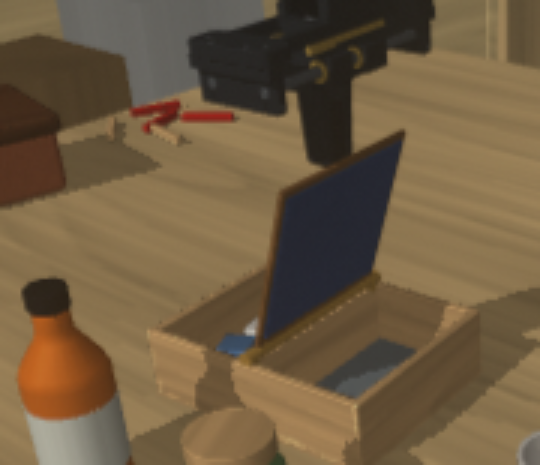

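The leaf is past upright with the fingertips behind the white face. I'll follow it down, then check force and view before the final press.

```bash
python3 -m jog '{"dp":[[6.5,0,3.8],[6.5,0,3.8],[5.6,0,3.6],[5.6,0,3.6],[5.6,0,3.6],[4.9,0,4.6],[4.9,0,4.6],[4.9,0,4.6]],"spin":[0,0,0,0,0,0,0,0]}'>/dev/null; python3 -c "from h import *;loc()"; python3 -m jog '{"dp":[[3,0,4],[3,0,4],[3,0,4],[3,0,4],[2.3,0,4.5],[2.3,0,4.5],[2.3,0,4.5],[2.3,0,4.5]],"spin":[0,0,0,0,0,0,0,0]}'>/dev/null; python3 - <<'E'
from h import *
import cv2
loc()
a=arm.snapshot("scene")["pixels"][80:255,170:370,::-1];cv2.imwrite("pics/a5.png",cv2.resize(a,None,fx=3,fy=3))
E
```

```text
t 9.73 local TCP mm [  0.7  75.5 159. ] force [1.1 0.2 0.4] yaw 89.8 grip 0.01
t 10.40 local TCP mm [  1.1  96.5 125.6] force [-0.5 -0.6  0.3] yaw 89.8 grip 0.01
```

View pics/a5.png

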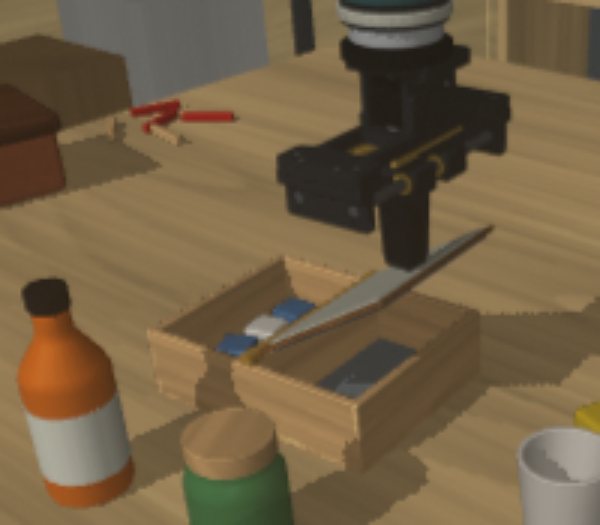

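The leaf is at roughly 155°, white face up under the fingertips. Now I'll press it down.

```bash
python3 -m jog '{"dp":[[1.5,0,4.8],[1.5,0,4.8],[1.5,0,4.8],[1.5,0,4.8],[0.6,0,4.5],[0.6,0,4.5],[0.6,0,4.5],[0.6,0,4.5]],"spin":[0,0,0,0,0,0,0,0]}'>/dev/null; python3 -c "from h import *;loc()"; python3 -m jog '{"dp":[[0,0,1],[0,0,1],[0,0,1],[0,0,0.5],[0,0,0],[0,0,0],[0,0,0],[0,0,0]],"spin":[0,0,0,0,0,0,0,0]}'>/dev/null; python3 -c "from h import *;loc()"
```

```text
t 11.12 local TCP mm [  1.1 104.7  88.3] force [-0.6  0.2  0.8] yaw 89.8 grip 0.0
t 11.78 local TCP mm [  1.2 104.6  85.5] force [-1.2  0.1 -0.5] yaw 89.8 grip 0.01
```

```bash
python3 -m jog '{"dp":[[0,0,1],[0,0,0.5],[0,0,0.5],[0,0,0],[0,0,0],[0,0,0],[0,0,0],[0,0,0]],"spin":[0,0,0,0,0,0,0,0]}'>/dev/null; python3 - <<'E'
from h import *
import cv2
loc()
a=arm.snapshot("scene")["pixels"][80:255,170:370,::-1];cv2.imwrite("pics/a6.png",cv2.resize(a,None,fx=3,fy=3))
E
```

```text
t 12.45 local TCP mm [  1.1 104.7  83.3] force [ 0.3 -1.1  1.2] yaw 89.8 grip 0.01
```

View pics/a6.png

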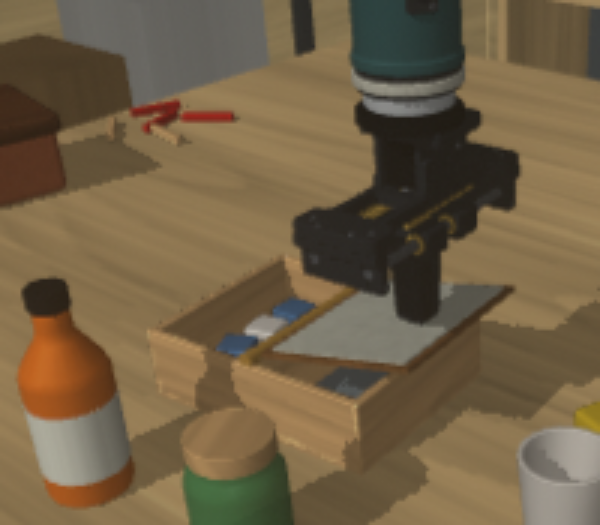

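The leaf is on the left side, and its near corner is at crop (407,367), i.e. full (305.5,202). I'll compare that with the projection to get the angle.

```bash
python3 - <<'E'
from h import *
S=arm.snapshot("scene")
print(arm.nose_length)
for d in(150,160,165,170,175,180):
    t=np.radians(d);print(d,[(proj(S,caddy(Q,[leafpt(t,x,.15,0)]))[0]-[170,80])*3 for x in(.073,-.073)])
for x,y in((.085,.108),(-.085,.108),(.085,-.108)):print((proj(S,caddy(Q,[[x,y,.062]]))[0]-[170,80])*3)
E
```

```text
0.017
150 [array([386.05802148, 310.23275616]), array([497.24910228, 232.84918903])]
160 [array([400.87719238, 344.70177622]), array([509.32712694, 263.79184039])]
165 [array([406.32598159, 361.85225328]), array([513.52154749, 279.31793582])]
170 [array([410.41897216, 378.71104818]), array([516.4518383 , 294.67232979])]
175 [array([413.14330709, 395.11330182]), array([518.11270095, 309.70708911])]
180 [array([414.50402066, 410.90662419]), array([518.51435266, 324.28346834])]
[357.11737899 406.47620954]
[481.7225851  309.64216318]
[145.59882964 329.82767586]
```

```bash
python3 - <<'E'
from h import *
import cv2
S=arm.snapshot("scene");st=arm.get_state()
for n in(.017,.0,-.02):print(n,(proj(S,st["tool_pos"]+st["eef_rot"][:,2]*n)[0]-[170,80])*3)
T=arm.snapshot("top");print(proj(T,st["tool_pos"]+st["eef_rot"][:,2]*.017), [proj(T,caddy(Q,[leafpt(np.radians(d),x,.15,0)]))[0] for d in (165,180) for x in(.073,-.073)])
a=T["pixels"][140:280,310:480,::-1];cv2.imwrite("pics/a7.png",cv2.resize(a,None,fx=4,fy=4))
b=S["pixels"][150:230,240:350,::-1];cv2.imwrite("pics/a8.png",cv2.resize(b,None,fx=7,fy=7,interpolation=cv2.INTER_CUBIC))
E
```

```text
0.017 [419.34757755 349.29290798]
0.0 [418.57767458 330.10189706]
-0.02 [417.65036423 306.98726607]
[[358.4958174  216.11448687]] [array([336.95740004, 180.10411473]), array([343.16844472, 251.31318053]), array([334.3468429 , 184.98434195]), array([340.16471865, 252.97013147])]
```

View pics/a8.png

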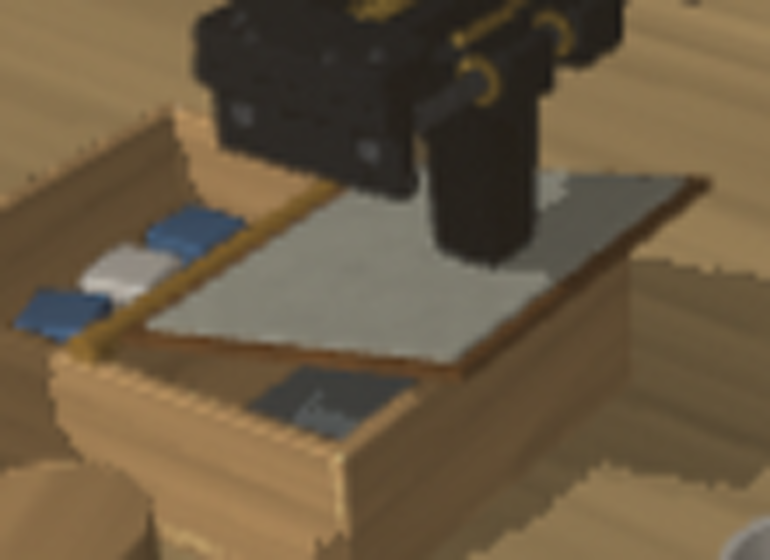

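```bash
python3 - <<'E'
from h import *
S=arm.snapshot("scene");P=lambda l,o,k:(proj(S,caddy(Q,[np.array(l)/1e3]))[0]-o)*k
for nm,l,o,k in(("a2",(.4,-157.7,64.4),(190,110),4),("a3",(.8,-106.4,146.8),(170,80),3),("a4",(1,31.1,175.3),(170,80),3),("a5",(1.1,96.5,108.6),(170,80),3)):
    print(nm,*[P((l[0]+a,l[1]+b,l[2]),o,k).round() for a,b in((0,0),(17,9),(17,-9),(-17,9))])
print({k:v for k,v in arm.get_state().items() if k in("tool_pos","force","joint_positions","tau")})
for d in(150,155,160):print(d,P(np.array(leafpt(np.radians(d),.073,.15))*1e3,(170,80),3))
print([x for x in dir(arm) if x[0]!='_'])
E
```

```text
a2 [156. 244.] [147. 257.] [127. 251.] [183. 237.]
a3 [206. 198.] [199. 207.] [183. 203.] [228. 193.]
a4 [334. 198.] [329. 209.] [310. 204.] [357. 193.]
a5 [408. 298.] [405. 310.] [386. 304.] [431. 292.]
{'joint_positions': array([ 3.66391543e+00,  1.30512043e+01,  1.10581206e+02,  3.12164484e-04,
        5.63676687e+01, -2.24744415e+00]), 'tau': array([ 1.84009776e-03, -4.36063278e+01, -3.10702300e+01,  6.41151262e-02,
        1.92497898e-02, -9.01141561e-06]), 'tool_pos': array([0.58347793, 0.06231543, 0.08333768]), 'force': array([ 0.42972246,  0.2180554 , -1.13341837])}
150 [386.05802148 310.23275616]
155 [394.10425218 327.43455948]
160 [400.87719238 344.70177622]
['MotionError', 'get_state', 'job_done', 'nose_length', 'snapshot']
```

View pics/a7.png

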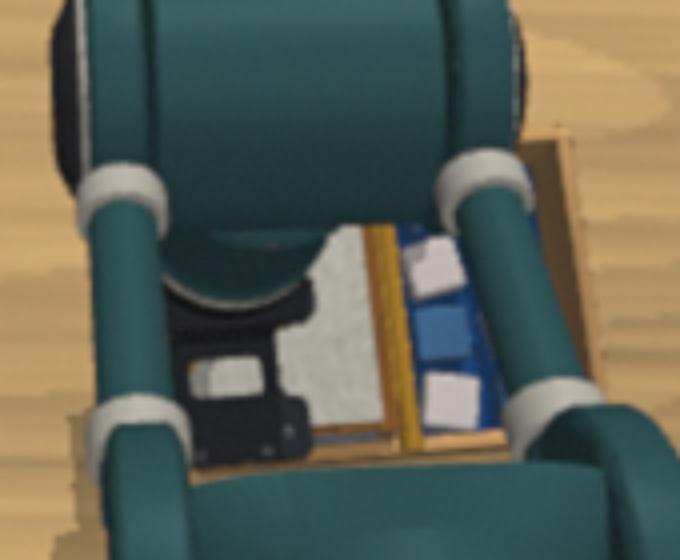

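All 12 views are used, so measurements are numeric from here. The top crop shows the leaf's white face over the left well, tablets undisturbed in the right one. The scene crop shows the leaf still about 14° ajar, and the visible fingertip sits higher than kinematics predict. I'll check that on the start image.

```bash
python3 - <<'E'
from h import *
import cv2
S=arm.snapshot("scene")
R=np.array([[.907,.4212,0],[.4212,-.907,0],[0,0,-1]]);p=np.array([.28406,-.6116,.2253])
for n in(.017,-.015,-.047):print("start",n,[proj(S,p+R@[0,y,n])[0].round(1) for y in(-.053,0,.053)])
g=cv2.cvtColor(cv2.imread("pics/scene0.png"),cv2.COLOR_BGR2GRAY)
print("\n".join("%d "%r+" ".join("%3d"%v for v in g[r,186:250:2]) for r in range(24,80,2)))
st=arm.get_state()
print("body corners now a8",[((proj(S,st["tool_pos"]+st["eef_rot"]@[x,y,-.047])[0]-[240,150])*7).round() for x in(-.0375,.0375) for y in(-.0935,.0935)])
E
```

```text
start 0.017 [array([235.4,  74. ]), array([222.2,  73.6]), array([209.2,  73.1])]
start -0.015 [array([234.1,  64.8]), array([220.8,  64.4]), array([207.6,  64. ])]
start -0.047 [array([232.8,  55.3]), array([219.3,  55. ]), array([206. ,  54.7])]
24  49  50  49  49  73  90  91  91  90  91  91  35  29  29  30  29  29  30  28  26  27  82  89  88  88  89  89  88  88  93  99 102
26  49  49  49  49  65  90  90  91  90  91  82  34  36  35  34  28  37  33  30  26  26  63  88  88  88  89  89  88  88  92 103 103
28  48  48  50  49  49  91  90  91  91  91  92  32  34  34  34  29  33  34  35  27  26  50  89  88  88  88  88  89  89  89 100 100
30  50  49  49  49  49  90  91  90  91  92  92  40  33  33  35  31  34  34  35  28  25  27  89  89  89  90  89  89  90  89 101 102
32  49  49  48  46  38  37  38  31  31  53  56  38  34  35  34  32  33  34  34  27  27  28  49  52  53  52  43  41  43  64 102 101
34  48  34  51  35  27  33  35  35  35  34  34  34  35  35  34  34  34  36  37  37  36  35  35  34  38  32  28  28  29  51  98  98
36  49  34  33  33  30  36  41  41  42  41  41  40  40  40  41  40
[... 2220 characters left out ...]
 88  89  88  89  89  89  89  89  89  88  89  89  89  90  90  91  92  94
72 104 104 103 101  99  98  97  94  90  89  89  89  88  87  88  89  89  88  88  88  89  89  89  89  90  89  90  90  91  91  91  92
74  99  99  93  89  89  89  90  90  90  90  89  89  89  89  88  88  88  88  88  88  87  89  89  89  89  90  89  90  91  92  93  94
76 101  95  95  95  93  94  93  92  91  91  91  90  90  89  89  89  88  88  87  88  88  89  88  89  89  90  91  92  92  93  93  94
78 105  99  95  96  97  97  97  98  97  93  91  91  90  91  90  89  89  90  90  90  90  91  91  91  90  90  90  92  92  93  94  94
body corners now a8 [array([546.,  24.]), array([200., 243.]), array([732.,  70.]), array([402., 309.])]
```

The start image gives the same answer: the visible tips sit about 27 mm higher than the reported pose says (row 66 seen, 74 predicted). The real tip is therefore near z≈94 mm, which matches a leaf at 166°. I'll keep lowering, guided by force and by leaf angle in the image.

```bash
python3 -m jog '{"dp":[[0.3,0,2.5],[0.3,0,2.5],[0.3,0,2.5],[0.3,0,2.5],[0,0,2.5],[0,0,2.5],[0,0,2.5],[0,0,2.5]],"spin":[0,0,0,0,0,0,0,0]}'>/dev/null; python3 -c "from h import *;loc()"; python3 -m jog '{"dp":[[0,0,1],[0,0,1],[0,0,1],[0,0,0],[0,0,0],[0,0,0],[0,0,0],[0,0,0]],"spin":[0,0,0,0,0,0,0,0]}'>/dev/null; cat > edge.py <<'E'
from h import *
# leaf angle by best match of a rendered white-face/outline: white pixels mask vs predicted quad
import cv2
S=arm.snapshot("scene");im=S["pixels"].astype(int)
hsv=cv2.cvtColor(S["pixels"],cv2.COLOR_RGB2HSV)
white=(hsv[...,1]<45)&(hsv[...,2]>75)
dark=(hsv[...,2]<62)
res=[]
for d in np.arange(150,182.1,1):
    t=np.radians(d);q=[proj(S,caddy(Q,[leafpt(t,x,r,-.003)]))[0] for x,r in((.067,.02),(.067,.144),(-.067,.144),(-.067,.02))]
    m=np.zeros((400,640),np.uint8);cv2.fillPoly(m,[np.round(np.array(q)*16).astype(int)],1,shift=4);m=m>0
    roi=np.zeros_like(m);roi[150:225,250:350]=1
    ok=roi&~dark
    res.append(((m&white&ok).sum()/max(1,((m|white)&ok).sum()),d))
loc();print("leaf deg (IoU):",[(int(d),round(i,2)) for i,d in sorted(res)[::-1][:4]])
E
python3 edge.py
```

```text
t 13.42 local TCP mm [  1.  105.9  63. ] force [-0.1 -0.3 -0.4] yaw 89.8 grip 0.0
t 14.13 local TCP mm [  1.2 105.9  60.4] force [ 0.5 -0.2  0.2] yaw 89.8 grip 0.01
leaf deg (IoU): [(178, np.float64(0.85)), (177, np.float64(0.83)), (179, np.float64(0.83)), (180, np.float64(0.8))]
```

```bash
python3 -m jog '{"dp":[[0,0,0.5],[0,0,0.5],[0,0,0.5],[0,0,0.5],[0,0,0],[0,0,0],[0,0,0],[0,0,0]],"spin":[0,0,0,0,0,0,0,0]}'>/dev/null; python3 edge.py;python3 -m jog '{"dp":[[0,0,0.5],[0,0,0.5],[0,0,0.5],[0,0,0],[0,0,0],[0,0,0],[0,0,0],[0,0,0]],"spin":[0,0,0,0,0,0,0,0]}'>/dev/null; python3 edge.py
```

```text
t 14.85 local TCP mm [  1.  105.9  58.2] force [-0.2  0.7 -0.1] yaw 89.8 grip 0.01
leaf deg (IoU): [(179, np.float64(0.86)), (178, np.float64(0.84)), (180, np.float64(0.83)), (181, np.float64(0.81))]
t 15.57 local TCP mm [  1.1 105.9  58.1] force [-3.8 -0.3  8. ] yaw 89.8 grip 0.01
leaf deg (IoU): [(179, np.float64(0.85)), (178, np.float64(0.83)), (180, np.float64(0.83)), (181, np.float64(0.8))]
```

The tool has stopped at 58.1 mm with 8 N, so the leaf is on its stop. I'll press a little more, then lift off and check.

```bash
python3 -m jog '{"dp":[[0,0,0.5],[0,0,0.5],[0,0,0.5],[0,0,0],[0,0,0],[0,0,0],[0,0,0],[0,0,0]],"spin":[0,0,0,0,0,0,0,0]}'>/dev/null; python3 edge.py;python3 -m jog '{"dp":[[0,0,-2],[0,0,-3],[0,0,-5],[0,0,-15],[0,0,-25],[0,0,-30],[0,0,-30],[0,0,-30]],"spin":[0,0,0,0,0,0,0,0]}'>/dev/null; python3 -m jog '{"dp":[[-25,0,-5],[-25,0,0],[-25,0,0],[-25,0,0],[-25,0,0],[-25,0,0],[-25,0,0],[-25,0,0]],"spin":[0,0,0,0,0,0,0,0]}' >/dev/null; python3 -m jog '{"dp":[[-15,0,0],[0,0,0],[0,0,0],[0,0,0],[0,0,0],[0,0,0],[0,0,0],[0,0,0]],"spin":[0,0,0,0,0,0,0,0]}' >/dev/null; python3 edge.py
python3 - <<'E'
from h import *
import cv2
S=arm.snapshot("scene");a=cv2.imread("pics/scene0.png");b=S["pixels"][:,:,::-1]
d=cv2.absdiff(a,b).max(2)
for n,(x0,x1,y0,y1) in dict(bottle=(175,215,195,250),jar=(230,270,222,272),cup=(343,377,225,265),soap=(362,400,208,232)).items():print(n,"diff>25 px:",int((d[y0:y1,x0:x1]>25).sum()))
# free-edge rows: brown edging of leaf, bottom corner
g=b[150:240,240:350]
for th in(176,178,180):print(th,[proj(S,caddy(Q,[leafpt(np.radians(th),x,.15,-.002)]))[0].round(1) for x in(.073,-.073)])
h=cv2.cvtColor(S["pixels"],cv2.COLOR_RGB2HSV)
for c in(296,300,304,308,316,324,332):
    print(c,[(r,int(h[r,c,1]),int(h[r,c,2])) for r in range(190,226,1) if abs(r-(217-(c-308)*.83))<6])
E
```

```text
t 16.28 local TCP mm [  1.2 105.9  58. ] force [-7.7  0.9 16.7] yaw 89.8 grip 0.0
leaf deg (IoU): [(179, np.float64(0.85)), (180, np.float64(0.83)), (178, np.float64(0.83)), (181, np.float64(0.81))]
t 18.33 local TCP mm [   0.5 -108.5  200.4] force [-0.5  0.  -0.2] yaw 89.9 grip 0.01
leaf deg (IoU): [(179, np.float64(0.89)), (178, np.float64(0.88)), (180, np.float64(0.87)), (181, np.float64(0.85))]
bottle diff>25 px: 0
jar diff>25 px: 0
cup diff>25 px: 0
soap diff>25 px: 0
176 [array([307.8, 212. ]), array([342.7, 183.5])]
178 [array([308. , 214.1]), array([342.8, 185.4])]
180 [array([308.1, 216.2]), array([342.8, 187.4])]
296 [(221, 117, 89), (222, 119, 90), (223, 118, 93), (224, 119, 92), (225, 118, 93)]
300 [(218, 116, 90), (219, 118, 93), (220, 118, 93), (221, 118, 93), (222, 117, 94), (223, 119, 94), (224, 118, 93), (225, 119, 94)]
304 [(215, 140, 89), (216, 132, 91), (217, 119, 94), (218, 117, 94), (219, 118, 95), (220, 117, 94), (221, 118, 95), (222, 122, 94), (223, 118, 93), (224, 116, 92), (225, 116, 92)]
308 [(212, 41, 107), (213, 127, 88), (214, 142, 86), (215, 141, 78), (216, 135, 70), (217, 126, 85), (218, 115, 95), (219, 117, 94), (220, 121, 93), (221, 118, 93), (222, 116, 97)]
316 [(205, 37, 109), (206, 87, 91), (207, 138, 87), (208, 143, 82), (209, 131, 72), (210, 124, 80), (211, 117, 89), (212, 116, 88), (213, 119, 86), (214, 117, 87), (215, 116, 90), (216, 112, 96)]
324 [(198, 31, 122), (199, 43, 100), (200, 132, 85), (201, 138, 83), (202, 140, 73), (203, 129, 71), (204, 117, 89), (205, 117, 89), (206, 116, 88), (207, 119, 88), (208, 116, 90), (209, 112, 93)]
332 [(192, 37, 109), (193, 90, 91), (194, 133, 86), (195, 142, 77), (196, 128, 68), (197, 120, 83), (198, 109, 96), (199, 107, 95), (200, 105, 97), (201, 106, 99), (202, 107, 98), (203, 108, 97)]
```

```bash
python3 -c "from rig import arm;arm.job_done()"
```

```text
the job is handed in; nothing more can be done
```

The leaf now lies over the left-hand well, white face up, and the job is handed in at about 18.4 s of the 45 s allowed. With the fingers shut, I pushed the leaf up by its free edge and followed it smoothly over the spine. I then pressed it down onto its stop and lifted the arm clear.

**Last checks**
- **Leaf on its stop:** further commanded pressing raised the force from 8 N to 17 N while the tool moved only about 0.1 mm. After I let go, the image fit gave about 179°, which I take as flat within calibration error. Matches at 178–180° scored almost the same.
- **Bystanders:** the bottle, jar, cup and soap bar showed no changed pixels against the first picture.
- **Arm clear:** the tool force read about 0 N once the arm had lifted away.

**Disagreement:** in the camera images the fingertips sat about 27 mm higher than the reported pose says. My first planned press therefore stopped with the leaf about 14° short. I finished the press by force and by the leaf angle in the image instead.

I had used all 12 picture views by then, so the final state was checked from pixel measurements and not by eye.

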